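# Swap two parts bins in a bench dock

## Robot

A 6-joint arm with a two-finger parallel gripper is mounted at the origin on the work surface. World frame = base frame: x ahead of the robot, y to its left, z up, the work surface at z = 0. Lengths are in m, angles in rad, forces in N, time in s.
With the tool pointing down it reaches from about 0.225 to 0.875 m from the base axis. Payload 3.4 kg.
Tool frame: the origin (TCP) lies at the very end of the fingers, on their centre line; the grasp point (between the pads) lies 19 mm behind it (manip.tcp_to_grasp is the distance from the TCP to the grasp point, in m); z points along the fingers, y is the line along which they close (so a half turn about z gives the same grasp; the last joint's range is limited). The gripper opens to 85 mm and grips with 20 to 120 N. Pads are 22 mm wide; open, the fingers measure 114 mm over their backs; the gripper's body (76 mm by 85 mm) begins 54 mm behind the grasp point. The pads swing forward as they close: fully open they stand 13 mm farther back than shut.
Start: joints at [1.143, 0.276, 1.505, -0, 1.361, -0.121], TCP at [0.174, 0.548, 0.231] pointing down, gripper open.
Joint ranges: [-2.89, 2.89], [-0.75, 2.08], [0.22, 2.7], [-1.18, 4.32], [0.11, 2.71], [-2.7, 2.7]. Speed limits (rad/s): [2.57, 2.57, 3.14, 3.14, 3.14, 3.14].

## Interface

Orientations are given as a unit quaternion [w, x, y, z].
In Python, from rig import status, get_image, job, manip gives the robot as it stands.
- The arm moves only by the tool apply_moves, never from a script. Its arguments are lists of equal length, an entry for each row: "xyz": the shift along the tool's x, y, z each as a share of 0.3 m, from -1 to 1, a list of three; "rot": the turn, a rotation vector about the tool's x, y, z each as a share of 60 degrees, from -1 to 1, a list of three; "hand": the opening, from -1 (shut) to 1 (fully open). A call has 1 to 8 rows; each row shifts and turns the commanded pose from where the row before left it, along the tool's axes as they then stand; what a row does not reach is not made up. A row lasts 1/8 s, in which the tool goes at most 62.5 mm and 10.7 degrees, less where a joint would pass 70% of its speed; a pose out of reach is approached as far as the arm can. A call with a number of a shift or a turn outside -1 to 1 is refused whole. A call with a gripper value outside its range is refused whole. The fingers move at their own pace and stop on an object; "force" is the grip in N (left out, the last holds). Time passes only in rows, so rows that do not move let the fingers close. It gives the time, the measured TCP pose, the force, the opening and the grip force at its end, in the units of the state.
- status.get_state(): the state, without advancing time (a new reading comes with each control period).
- get_image(name): name is "scene" or "top" or "wrist"; returns a dict with "pixels" (480x640x3 uint8, red, green, blue), "fovy" (degrees; the focal length in pixels is half the picture's height over the tangent of half this angle, whatever the lens; pixels are square), "cx", "cy" (the principal point, pixels), "origin" and "orientation" of the camera in the world; the wrist camera has in their place "tool_from_camera" (4x4, takes a point from camera to tool coordinates, whose origin is the TCP and whose axes are the flange's). Camera axes: x right, y down, z forward; pixel columns grow to the right and rows downward; lengths in m; the calibration is good to about 2 mm. A picture is of the moment at which its call begins: read the wrist's pose just before it. There is no depth.
- job.sign_off(): hands the job in; it is judged then, once.
The state is a dict: "clock": time; "qpos": joint angles; "qd": joint speeds; "effort": joint torques, N m; "position": TCP position; "ee_rot": TCP orientation; "contact_force": force on the tool from outside, world axes, zero at the start; "moment": the same for the moment, N m; "width": finger opening in m; "gripper_force": force on a finger pad.
Only numpy, scipy, OpenCV 4.12 (cv2) and the standard library are available. Lean on these libraries where they do the work, as an engineer would, in place of code of your own. Each camera call takes 0.05 s, during which the arm holds its last target. There are 200 camera calls.

## Task

The red and the blue parts bins stand in each other's bays of the wooden dock: swap them, so that each ends fully home against the back rail of the bay with the card of its own colour. They are too heavily loaded to lift, so slide them along the bench, flat all the way. Do not shift or knock over anything else on the bench.

Things in the scene. Friction and masses are not known exactly. Their poses are not given: they have to be found in the camera images.
- dock: Fixed wooden dock: back rail (front face at x +51 mm, 40 high) and five dividers (14 thick, 30 high, noses tapering to 6 thick at x -54) at y -208, -104, 0, 104, 208 mm. Four bays 90 mm wide between them, centres y -156, -52, 52, 156, floor is the bench, open to -x (robot side). Origin: on bench, mid row. +x to the rail; yaw within 0.12 rad of the world. The order of bay colours varies.
- bay_red: Bay of the red bin (blue bin is in it at first): fixed red card, 78 mm wide, 62 high, standing behind the rail, and thin red floor sheet reaching 46 mm out of the bay's mouth. Origin: on the bench at mid bay, where the origin of a bin that is fully home lies (1 mm short of touching the rail); axes as the dock's.
- bay_blue: The same in blue: the bay of the blue bin; the red bin stands in it at the start. Origin and axes as for the red one.
- bay_grey: The same in grey: this bay is empty at the start and may be used to park a bin. Origin and axes as for the red one.
- bay_yellow: The same in yellow: the varnish tin stands in this bay, and the tape measure stands in front of it. Origin and axes as for the red one.
- bin_red: Loose open red plastic bin, outside 100 (x) x 80 (y) x 50 mm high, walls 4 mm, 0.45 to 0.9 kg. Brass screws, one solid layer fixed in it, reach at most 17 mm above the bench; above them the inside is free, 92 x 72 mm, for fingers to push its walls. Slides easily (friction about 0.3). Origin: centre of its underside; x along its long side.
- bin_blue: The same bin in blue, loaded with steel nuts (top at most 17 mm above the bench). Origin and axes as for the red one.
- tin: Bystander: green varnish tin, diameter 68 mm, 75 mm high, standing in the yellow bay. Origin: centre of its underside.
- tape: Bystander: yellow tape measure, 36 (x) x 60 (y) x 50 mm high, standing about 78 mm in front (-x) of the yellow bay's origin, across that bay's mouth. It leaves a gap of about 120 to 135 mm to the spring clamp. Origin: centre of its underside.
- clamp: Bystander: red and steel spring clamp lying along y, about 35 (x) x 115 (y) x 24 mm high, about 248 mm in front (-x) of the yellow bay's origin. Origin: middle, on its underside.
- mug: Bystander: white mug, diameter 80 mm, 92 mm high, handle to its +y, beside one end of the dock. Origin: centre of its underside.
- glue: Bystander: white glue bottle with green label, diameter 60 mm, 170 mm high, beside the other end of the dock. Origin: centre of its underside.
- pliers: Bystander: pliers with orange handles, 150 mm long along x, 16 mm high, lying at the left or right of the bench. Origin: near the pivot, on the underside.
- offcut: Bystander: offcut of wood, 120 x 70 x 22 mm, lying at the left or right of the bench. Origin: centre of its underside.
- driver: Bystander: screwdriver lying flat near the robot at its right, about 200 mm long. Origin: on the underside, about its middle.

How it is judged:
At the end, for the whole second after the job is handed in: Each bin stands flat and at rest in the bay of its own colour: its origin within 8 mm of the bay's origin along the bay and 12 mm across it, turned by less than 0.17 rad (x of bin_red in the frame of bay_red between -0.008 and 0.008 m and y of bin_red in the frame of bay_red between -0.012 and 0.012 m and angle between the x axis of bin_red and the x axis of bay_red, either way round below 0.17 rad and angle between each of bin_red, bin_blue's own z axis and vertical below 0.06 rad and height (world z) of each of bin_red, bin_blue below 0.006 m and linear speed of each of bin_red, bin_blue below 0.02 m/s and x of bin_blue in the frame of bay_blue between -0.008 and 0.008 m and y of bin_blue in the frame of bay_blue between -0.012 and 0.012 m and angle between the x axis of bin_blue and the x axis of bay_blue, either way round below 0.17 rad); the robot touches nothing.
It fails at once if a bin is lifted off the bench (its underside's centre more than 12 mm up) (height (world z) of any of bin_red, bin_blue above 0.012 m).
It fails at once if a bin is tipped by more than 0.2 rad (angle between any of bin_red, bin_blue's own z axis and vertical above 0.2 rad).
It fails at once if a bystander (tin, tape measure, clamp, mug, glue, pliers, offcut, screwdriver) is moved by more than 15 mm (distance of any of tin, tape, clamp, mug, glue, pliers, offcut, driver from where it was at the start of the episode above 0.015 m).
It fails at once if a bystander is tipped by more than 0.3 rad (angle between any of tin, tape, clamp, mug, glue, pliers, offcut's own z axis and vertical above 0.3 rad).
It also fails if it takes over 72 s, if anything falls off the work surface, if the arm or the gripper's body presses on something with over 40 N, if the wrist force passes 120 N, or if a joint passes its speed limit or range.

## Working session

There is one attempt and no reset: what is moved stays moved. The work goes in short steps, Python scripts to look and compute and a tool call to move; the robot and the scene stay as the last step left them, time stands still between calls to the robot, and variables do not carry over. Pictures are saved under pics/ and viewed, at most 10 in all, crops included, and the job is handed in when it is done.

Besides the shell and the picture viewer there is one more tool, called by a JSON object that holds its "api" and its "payload". apply_moves: Moves the arm, as the interface text tells. Its arguments: {"type":"object","properties":{"xyz":{"type":"array","items":{"type":"array","items":{"type":"number","minimum":-1,"maximum":1}}},"rot":{"type":"array","items":{"type":"array","items":{"type":"number","minimum":-1,"maximum":1}}},"hand":{"type":"array","items":{"type":"number"}},"force":{"type":"number"}},"required":["xyz","rot","hand"]}

```bash
mkdir -p pics; ls; python3 - <<'E'
from rig import status,get_image
import cv2
print(status.get_state())
for n in ("top","scene"):
    d=get_image(n); print(n,{k:v for k,v in d.items() if k!='pixels'})
    cv2.imwrite(f"pics/{n}0.png",d['pixels'][:,:,::-1])
E
```

```text
pics
{'clock': 0.0, 'qpos': array([ 1.14297730e+00,  2.76579366e-01,  1.50613568e+00,  5.78944549e-06,
        1.36071649e+00, -1.20997884e-01]), 'qd': array([-0.00010649, -0.0011114 ,  0.00050152, -0.00193667, -0.00083994,
       -0.00092121]), 'effort': array([ 1.90635823e-03, -4.16770363e+01, -2.45810062e+01,  2.58770960e-04,
        1.11389984e-02,  2.94626250e-05]), 'position': array([0.1734446 , 0.54765364, 0.23044762]), 'ee_rot': array([-2.51872270e-04,  1.52810064e-01,  9.88255149e-01, -8.84272861e-04]), 'contact_force': array([0.62520277, 0.3821514 , 0.47936228]), 'moment': array([0.005479  , 0.02342823, 0.0401532 ]), 'gripper_force': 0.0, 'width': 0.08548735647694584}
top {'fovy': 45.56515684816437, 'cx': 317.79851190665175, 'cy': 235.83367075911633, 'origin': array([0.29384768, 0.00811352, 1.3680814 ]), 'orientation': array([-0.04285135,  0.71571393, -0.69481616,  0.05610557])}
scene {'fovy': 45.47983391945405, 'cx': 319.2801155892628, 'cy': 243.1116497403822, 'origin': array([1.12268671, 0.69862451, 1.18632335]), 'orientation': array([-0.12073478,  0.3373606 ,  0.87670603, -0.3209322 ])}
```

View pics/top0.png

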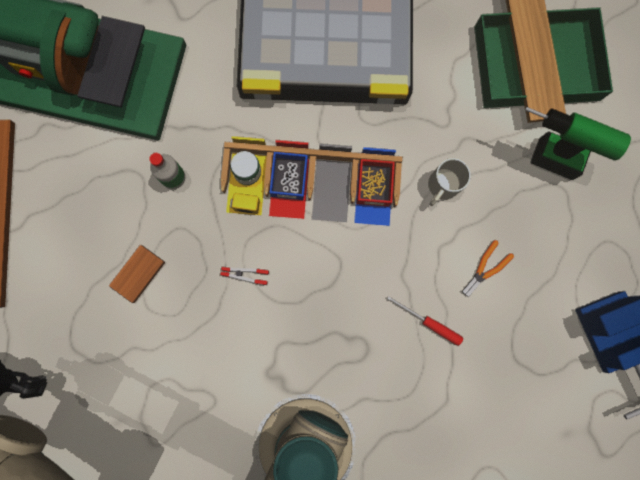

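View pics/scene0.png

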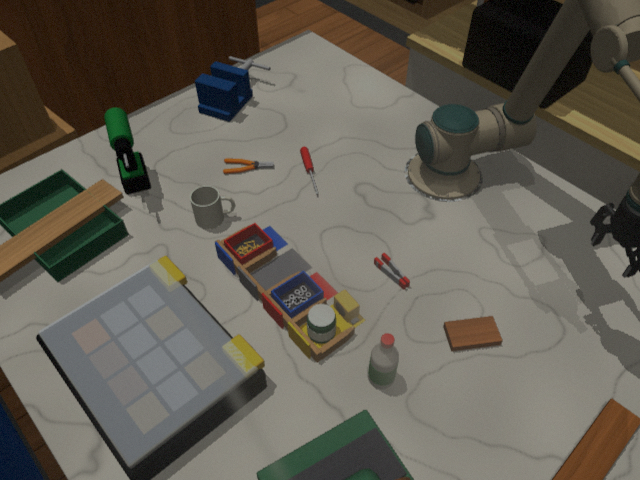

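The top view shows, from left (+y) to right: yellow bay (tin, tape), red bay (blue bin ~(289,176)), grey bay empty (~(331,185)), and blue bay (red bin ~(375,183)). The clamp is at (245,275) and the mug at (450,180). I'll enlarge the dock.

```bash
python3 - <<'E'
import cv2
im=cv2.imread("pics/top0.png")
c=im[125:235,210:410]; cv2.imwrite("pics/crop0.png",cv2.resize(c,None,fx=4,fy=4,interpolation=cv2.INTER_CUBIC))
E
cat > h.py <<'E'
import numpy as np, cv2
from scipy.spatial.transform import Rotation as R
def q2R(q): return R.from_quat([q[1],q[2],q[3],q[0]]).as_matrix()
def cam(d,st=None):
    if 'origin' in d: return np.array(d['origin']),q2R(d['orientation'])
    T=np.array(d['tool_from_camera']); Rt=q2R(st['ee_rot'])
    return st['position']+Rt@T[:3,3], Rt@T[:3,:3]
def ray(d,uv,z,st=None):
    o,Rc=cam(d,st); f=240/np.tan(np.radians(d['fovy'])/2)
    out=[]
    for u,v in uv:
        r=Rc@np.array([(u-d['cx'])/f,(v-d['cy'])/f,1]); out.append(o+r*(z-o[2])/r[2])
    return np.array(out)
def proj(d,P,st=None):
    o,Rc=cam(d,st); f=240/np.tan(np.radians(d['fovy'])/2)
    c=(np.atleast_2d(P)-o)@Rc; return c[:,:2]/c[:,2:]*f+[d['cx'],d['cy']]
E
```

```text
(no output)
```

View pics/crop0.png

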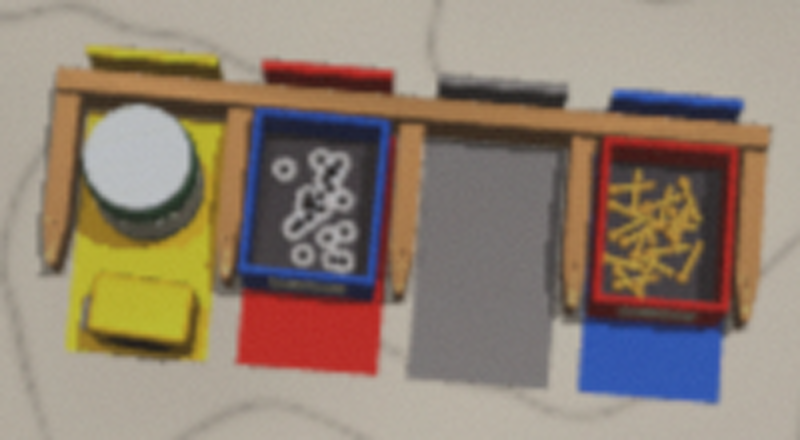

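```bash
cat >> h.py <<'E'
E
python3 - <<'E'
from h import *
from rig import get_image
d=get_image("top")
t=lambda L:np.array(L)/4+[210-.375,125-.375]
S=ray(d,t([(66,349),(207,361),(238,363),(377,375),(407,377),(548,388),(579,390),(718,402)]),0)
print(S.round(3))
mid=(S[::2]+S[1::2])/2; yd=np.array([156,52,-52,-156])/1000
a=np.polyfit(yd,mid[:,0],1);b=np.polyfit(yd,mid[:,1],1)
yaw=np.arctan2(-a[0],b[0]);print("yaw",yaw,"scale",np.hypot(a[0],b[0]),"front-mid",a[1],b[1])
xd=np.array([np.cos(yaw),np.sin(yaw)]);O=np.array([a[1],b[1]])+.1*xd;print("dock",O)
Rm=np.array([[np.cos(yaw),-np.sin(yaw)],[np.sin(yaw),np.cos(yaw)]])
for n,L in dict(blue=[(253,108),(391,119),(376,283),(240,272)],red=[(603,139),(742,149),(727,308),(589,299)]).items():
    P=ray(d,t(L),.05)[:,:2];print(n,P.mean(0),((P-O)@Rm).round(3).tolist())
N=ray(d,t([(50,270),(227,285),(399,300),(570,317),(741,327)]),.03)[:,:2];print(((N-O)@Rm).round(3))
E
```

```text
[[ 0.539  0.209  0.   ]
 [ 0.534  0.123  0.   ]
 [ 0.534  0.105  0.   ]
 [ 0.529  0.02   0.   ]
 [ 0.528  0.002  0.   ]
 [ 0.524 -0.084  0.   ]
 [ 0.523 -0.103  0.   ]
 [ 0.519 -0.187  0.   ]]
yaw -0.04924588140864744 scale 0.9986401600751067 front-mid 0.5287506376971889 0.010613849460021405
dock [0.6286294  0.00569125]
blue [0.62686881 0.05967114] [[0.045, 0.095], [0.046, 0.013], [-0.054, 0.014], [-0.054, 0.094]]
red [ 0.6166451  -0.14792173] [[0.044, -0.114], [0.045, -0.197], [-0.052, -0.194], [-0.054, -0.112]]
[[-0.058  0.208]
 [-0.059  0.102]
 [-0.059 -0.   ]
 [-0.061 -0.103]
 [-0.059 -0.205]]
```

{"api": "apply_moves", "payload": {"xyz": [[0,0,0],[0,0,0],[0,0,0],[0,0,0],[0,0,0],[0,0,0],[0,0,0],[0,0,0]], "rot": [[0,0,0.157],[0,0,0.157],[0,0,0.157],[0,0,0.157],[0,0,0.157],[0,0,0.157],[0,0,0.157],[0,0,0.157]], "hand": [0.1,0.1,0.1,0.1,0.1,0.1,0.1,0.1]}}

```text
clock: 1.15
position: [0.1736, 0.548, 0.2309]
ee_rot: [0.0, 0.727, 0.687, -0.0]
contact_force: [0.1, 0.1, 0.1]
width: 0.0469
gripper_force: 0.0
```

{"api": "apply_moves", "payload": {"xyz": [[-0.15,0.13,0],[-0.15,0.13,0],[-0.15,0.13,0],[-0.15,0.13,0],[-0.15,0.13,0],[-0.15,0.13,0],[-0.15,0.13,0],[-0.15,0.13,0]], "rot": [[0,0,0],[0,0,0],[0,0,0],[0,0,0],[0,0,0],[0,0,0],[0,0,0],[0,0,0]], "hand": [0.1,0.1,0.1,0.1,0.1,0.1,0.1,0.1]}}

```text
clock: 2.15
position: [0.4677, 0.171, 0.2313]
ee_rot: [-0.0, 0.725, 0.689, 0.0]
contact_force: [-0.2, -0.3, 1.0]
width: 0.0468
gripper_force: 0.0
```

{"api": "apply_moves", "payload": {"xyz": [[-0.18,0.09,0],[-0.15,0.09,0],[0,0,0]], "rot": [[0,0,0],[0,0,0],[0,0,0]], "hand": [0.1,0.1,0.1]}}

```text
clock: 2.52
position: [0.5172, 0.0678, 0.2308]
ee_rot: [0.0, 0.727, 0.687, -0.0]
contact_force: [-0.2, 1.4, -1.0]
width: 0.0468
gripper_force: 0.0
```

```bash
python3 - <<'E'
from rig import status,get_image
import cv2,pickle
st=status.get_state(); d=get_image("wrist"); print(st['position'],st['ee_rot'])
cv2.imwrite("pics/w1.png",d['pixels'][:,:,::-1]); pickle.dump((st,d),open("w1.pkl","wb"))
E
```

```text
[0.51724181 0.0677527  0.23078239] [ 4.06370172e-04  7.26789517e-01  6.86860053e-01 -3.17643575e-04]
```

View pics/w1.png

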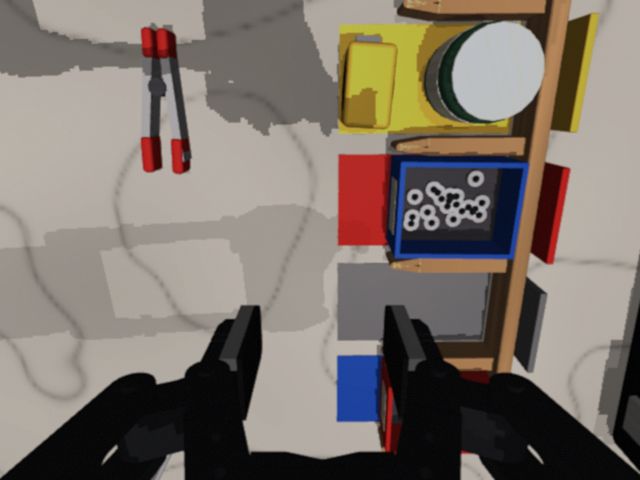

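```bash
python3 - <<'E'
from h import *
import pickle
st,d=pickle.load(open("w1.pkl","rb"))
yaw=-.049;O=np.array([.6286,.0057]);Rm=np.array([[np.cos(yaw),-np.sin(yaw)],[np.sin(yaw),np.cos(yaw)]])
f=lambda L,z:((ray(d,L,z,st)[:,:2]-O)@Rm).round(4).tolist()
print("sheets",f([(338,24),(338,134),(338,154),(338,245),(337,263),(337,340),(337,355),(337,422)],0))
print("bluebin",f([(398,158),(527,162),(518,259),(403,257)],.05))
print("noses",f([(393,145),(392,263)],.03),"rail front top",f([(527,160),(507,270)],.04))
im=d['pixels'].astype(int);m=(im[...,2]>im[...,0]*2+25)&(im[...,2]>90)
ys,xs=np.nonzero(m[140:275]);print(xs.min(),xs.max(),ys.min()+140,ys.max()+140)
for y in (180,200,230,245): print(y,np.nonzero(m[y])[0][[0,-1]], [int(x) for x in np.nonzero(np.diff(m[y].astype(int)))[0]])
E
```

```text
sheets [[-0.1004, 0.1991], [-0.0998, 0.112], [-0.0997, 0.0946], [-0.0992, 0.0085], [-0.1001, -0.0101], [-0.0996, -0.0961], [-0.0995, -0.1142], [-0.099, -0.2015]]
bluebin [[-0.0549, 0.0969], [0.046, 0.0932], [0.0506, 0.0122], [-0.0464, 0.0146]]
noses [[-0.0559, 0.105], [-0.0518, 0.0014]] rail front top [[0.0507, 0.0935], [0.0475, -0.0019]]
394 528 161 258
180 [399 525] [398, 404, 520, 525]
200 [398 522] [397, 403, 517, 522]
230 [396 517] [395, 401, 512, 517]
245 [395 514] [394, 400, 510, 514]
```

The wrist view shows the blue bin at about (390–527, 157–258), and the sheet fronts at column 338. That gives x −0.100, which confirms the dock pose to about 1 mm. Next I'll grip the bin's front wall.

{"api": "apply_moves", "payload": {"xyz": [[-0.01,0.1,0],[0,0.11,0.1],[0,0,0.2],[0,0,0.2],[0,0,0.13],[0,0,0.05],[0,0,0]], "rot": [[0,0,0],[0,0,0],[0,0,0],[0,0,0],[0,0,0],[0,0,0],[0,0,0]], "hand": [0.1,0.1,0.1,0.1,0.1,0.1,0.1]}}

```text
clock: 3.45
position: [0.578, 0.0657, 0.0271]
ee_rot: [-0.001, 0.725, 0.689, -0.0]
contact_force: [0.0, -0.0, 0.8]
width: 0.0467
gripper_force: 0.0
```

{"api": "apply_moves", "payload": {"xyz": [[-0.015,0,0],[0,0,0],[0,0,0],[0,0,0],[0,0,0],[0,0,0]], "rot": [[0,0,0],[0,0,0],[0,0,0],[0,0,0],[0,0,0],[0,0,0]], "hand": [0.1,-0.6,-1,-1,-1,-1], "force": 30}}

```text
clock: 4.2
position: [0.5791, 0.06, 0.0283]
ee_rot: [0.001, 0.725, 0.689, 0.001]
contact_force: [0.2, -1.0, 6.1]
width: 0.0034
gripper_force: 33.8
```

{"api": "apply_moves", "payload": {"xyz": [[0,-0.03,0],[0,-0.05,0],[0,-0.06,0],[0,-0.06,0],[0,-0.06,0],[0,-0.06,0],[0,-0.06,0],[0,-0.05,0]], "rot": [[0,0,0],[0,0,0],[0,0,0],[0,0,0],[0,0,0],[0,0,0],[0,0,0],[0,0,0]], "hand": [-1,-1,-1,-1,-1,-1,-1,-1]}}

```text
clock: 5.2
position: [0.4511, 0.067, 0.0283]
ee_rot: [0.002, 0.725, 0.689, 0.002]
contact_force: [5.2, -0.4, 5.2]
width: 0.0028
gripper_force: 33.6
```

{"api": "apply_moves", "payload": {"xyz": [[-0.025,0,0],[-0.05,0,0],[-0.05,0,0],[-0.05,0,0],[-0.05,0,0],[-0.05,0,0],[-0.05,0,0],[-0.025,0,0]], "rot": [[0,0,0],[0,0,0],[0,0,0],[0,0,0],[0,0,0],[0,0,0],[0,0,0],[0,0,0]], "hand": [-1,-1,-1,-1,-1,-1,-1,-1]}}

```text
clock: 6.2
position: [0.4435, -0.0365, 0.0283]
ee_rot: [-0.001, 0.726, 0.688, 0.001]
contact_force: [1.3, 7.5, 13.6]
width: 0.003
gripper_force: 34.9
```

```bash
cat > look.py <<'E'
import sys
from h import *
from rig import status,get_image
yaw=-.049;O=np.array([.6286,.0057]);Rm=np.array([[np.cos(yaw),-np.sin(yaw)],[np.sin(yaw),np.cos(yaw)]])
st=status.get_state();d=get_image("wrist")
cv2.imwrite(f"pics/{sys.argv[1]}.png",d['pixels'][:,:,::-1])
ty=q2R(st['ee_rot'])[:,1]
print("tcp dock",((st['position'][:2]-O)@Rm).round(4),st['position'][2].round(4),"toolyaw rel",np.arctan2(ty[1],ty[0])-yaw,"F",st['contact_force'].round(1),st['clock'])
E
python3 look.py w2
```

```text
tcp dock [-0.1828 -0.0512] 0.0283 toolyaw rel -0.004071631530606426 F [ 1.3  7.5 13.6] 6.2
```

View pics/w2.png

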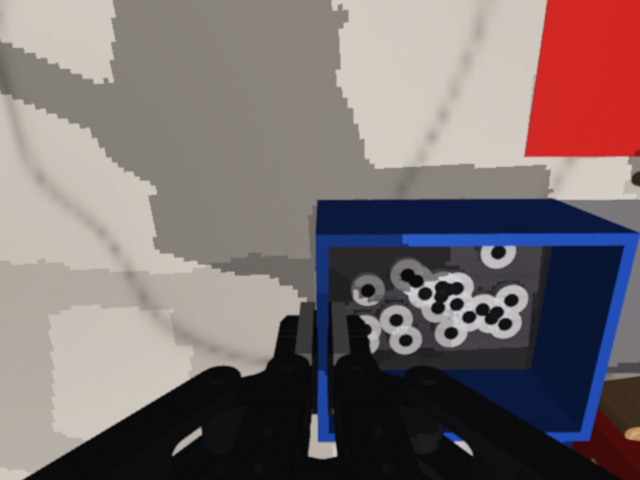

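The bin is held square. Its front wall top runs from (317,238) to (319,437), so I'll work out the offset.

```bash
python3 - <<'E'
from h import *
from rig import status,get_image
from look import Rm,O,d,st
P=(ray(d,[(317,236),(319,439),(637,236)],.05,st)[:,:2]-O)@Rm;print(P.round(4), P[:2].mean(0))
E
```

```text
Traceback (most recent call last):
  File "look.py", line 6, in <module>
    cv2.imwrite(f"pics/{sys.argv[1]}.png",d['pixels'][:,:,::-1])
                        ~~~~~~~~^^^
IndexError: list index out of range
```

```bash
cat > m.py <<'E'
import sys; sys.argv=['',sys.argv[1] if len(sys.argv)>1 else 'tmp']
from look import *
def dk(L,z): return (ray(d,L,z,st)[:,:2]-O)@Rm
E
python3 - <<'E'
from m import *
P=dk([(317,236),(319,439),(637,236)],.05);print(P.round(4), P[:2].mean(0))
E
```

```text
tcp dock [-0.1827 -0.052 ] 0.0283 toolyaw rel -0.0036175395571515293 F [ 0.4  2.3 12.3] 6.3
[[-0.1841 -0.0107]
 [-0.1839 -0.0898]
 [-0.0844 -0.0109]] [-0.18398752 -0.05024626]
```

{"api": "apply_moves", "payload": {"xyz": [[-0.005,0.03,0],[0,0.055,0],[0,0.055,0],[0,0.055,0],[0,0.055,0],[0,0.055,0],[0,0.055,0],[0,0.05,0]], "rot": [[0,0,0],[0,0,0],[0,0,0],[0,0,0],[0,0,0],[0,0,0],[0,0,0],[0,0,0]], "hand": [-1,-1,-1,-1,-1,-1,-1,-1]}}

```text
clock: 7.35
position: [0.5609, -0.0446, 0.0282]
ee_rot: [-0.004, 0.725, 0.689, -0.003]
contact_force: [-10.7, 0.6, 20.0]
width: 0.0034
gripper_force: 35.9
```

{"api": "apply_moves", "payload": {"xyz": [[0,0,0],[0,0,0],[0,0,0],[0,0,-0.15],[0,0,-0.15],[-0.17,0.02,0],[-0.17,0.025,0],[0,0,0]], "rot": [[0,0,0],[0,0,0],[0,0,0],[0,0,0],[0,0,0],[0,0,0],[0,0,0],[0,0,0]], "hand": [0.1,0.1,0.1,0.1,0.1,0.1,0.1,0.1]}}

```text
clock: 8.35
position: [0.5751, -0.1516, 0.117]
ee_rot: [0.001, 0.726, 0.687, -0.0]
contact_force: [0.4, 0.4, 0.5]
width: 0.0474
gripper_force: 0.0
```

```bash
python3 look.py w3
```

```text
tcp dock [-0.0457 -0.1597] 0.117 toolyaw rel -0.006239716080940753 F [0.4 0.4 0.5] 8.35
```

View pics/w3.png

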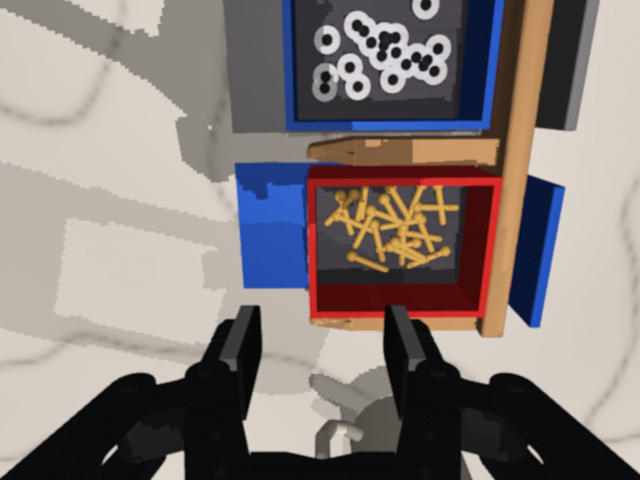

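The blue bin is parked in the grey bay. The red bin's front wall top runs from about (309,180) to (312,319).

```bash
python3 - <<'E'
from m import *
P=dk([(309,181),(312,319),(500,181)],.05);print(P.round(4), P[:2].mean(0)); print(dk([(288,130),(495,130)],.05), dk([(240,163),(244,287)],0))
E
```

```text
tcp dock [-0.0465 -0.1577] 0.1167 toolyaw rel -0.005157635499371441 F [-0.5 -0.5 -1.4] 8.4
[[-0.053  -0.1146]
 [-0.0524 -0.1943]
 [ 0.0451 -0.1149]] [-0.05272798 -0.15444325]
[[-0.06309105 -0.08921051]
 [ 0.03929992 -0.08958143]] [[-0.0979036  -0.11185258]
 [-0.1007668  -0.19692554]]
```

{"api": "apply_moves", "payload": {"xyz": [[0.01,-0.015,0.1],[0,0,0.13],[0,0,0.06],[0,0,0],[0,0,0],[0,0,0],[0,0,0],[0,0,0]], "rot": [[0,0,0],[0,0,0],[0,0,0],[0,0,0],[0,0,0],[0,0,0],[0,0,0],[0,0,0]], "hand": [0.1,0.1,0.1,0.1,-0.6,-1,-1,-1], "force": 30}}

```text
clock: 9.45
position: [0.571, -0.145, 0.0314]
ee_rot: [0.0, 0.725, 0.689, 0.0]
contact_force: [-0.9, 1.1, 6.3]
width: 0.0035
gripper_force: 33.0
```

{"api": "apply_moves", "payload": {"xyz": [[0,0,0],[0,-0.03,0],[0,-0.06,0],[0,-0.06,0],[0,-0.06,0],[0,-0.06,0],[0,-0.06,0],[0,-0.05,0]], "rot": [[0,0,0],[0,0,0],[0,0,0],[0,0,0],[0,0,0],[0,0,0],[0,0,0],[0,0,0]], "hand": [-1,-1,-1,-1,-1,-1,-1,-1]}}

```text
clock: 10.45
position: [0.4585, -0.1402, 0.0314]
ee_rot: [0.003, 0.725, 0.689, 0.001]
contact_force: [5.0, -0.0, 5.6]
width: 0.0033
gripper_force: 33.0
```

{"api": "apply_moves", "payload": {"xyz": [[0,-0.07,0],[0.03,0,0],[0.06,0,0],[0.06,0,0],[0.06,0,0],[0.06,0,0],[0.06,0,0],[0.06,0,0]], "rot": [[0,0,0],[0,0,0],[0,0,0],[0,0,0],[0,0,0],[0,0,0],[0,0,0],[0,0,0]], "hand": [-1,-1,-1,-1,-1,-1,-1,-1]}}

```text
clock: 11.45
position: [0.4426, -0.0227, 0.0314]
ee_rot: [0.002, 0.725, 0.689, -0.0]
contact_force: [-0.3, -6.2, 9.3]
width: 0.0033
gripper_force: 33.6
```

{"api": "apply_moves", "payload": {"xyz": [[0.06,0,0],[0.06,0,0],[0.06,0,0],[0.06,0,0],[0.04,0,0],[0,0,0]], "rot": [[0,0,0],[0,0,0],[0,0,0],[0,0,0],[0,0,0],[0,0,0]], "hand": [-1,-1,-1,-1,-1,-1]}}

```text
clock: 12.2
position: [0.4466, 0.0627, 0.0314]
ee_rot: [0.001, 0.725, 0.689, 0.001]
contact_force: [0.0, 1.0, 10.7]
width: 0.0034
gripper_force: 33.8
```

```bash
python3 look.py w4
```

```text
tcp dock [-0.1846  0.048 ] 0.0314 toolyaw rel -0.0009396117397420592 F [ 0.   1.  10.7] 12.2
```

View pics/w4.png

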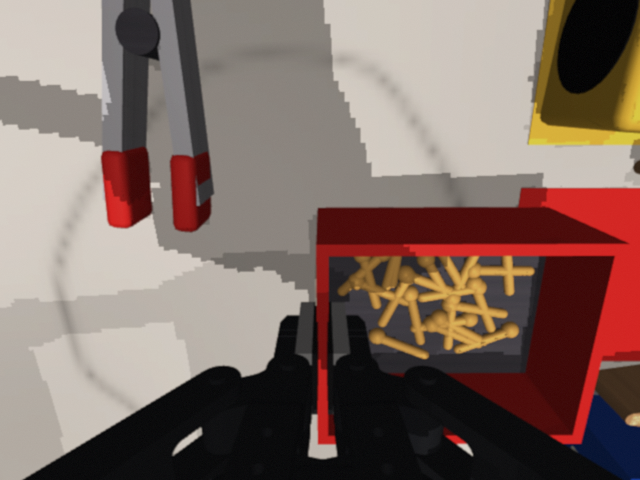

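The red bin is held square, with its wall from (317,245) to (319,441), and the clamp tips at (125,225) are clear.

```bash
python3 - <<'E'
from m import *
P=dk([(317,244),(319,443),(628,244)],.05);print(P.round(4), P[:2].mean(0))
E
```

```text
tcp dock [-0.1846  0.048 ] 0.0314 toolyaw rel -0.0013810788430597062 F [ 1.1  1.4 11.7] 12.25
[[-0.1861  0.0857]
 [-0.1857  0.0053]
 [-0.0861  0.0856]] [-0.18590736  0.04549576]
```

{"api": "apply_moves", "payload": {"xyz": [[0.02,0,0],[0,0.03,0],[0,0.06,0],[0,0.06,0],[0,0.06,0],[0,0.06,0],[0,0.06,0],[0,0.05,0]], "rot": [[0,0,0],[0,0,0],[0,0,0],[0,0,0],[0,0,0],[0,0,0],[0,0,0],[0,0,0]], "hand": [-1,-1,-1,-1,-1,-1,-1,-1]}}

```text
clock: 13.3
position: [0.5555, 0.0626, 0.0314]
ee_rot: [-0.003, 0.725, 0.689, -0.003]
contact_force: [-9.5, 1.3, 19.1]
width: 0.0028
gripper_force: 35.1
```

{"api": "apply_moves", "payload": {"xyz": [[0,0.03,0],[0,0.02,0],[0,0.015,0],[0,0,0]], "rot": [[0,0,0],[0,0,0],[0,0,0],[0,0,0]], "hand": [-1,-1,-1,-1]}}

```text
clock: 13.8
position: [0.5757, 0.0615, 0.0314]
ee_rot: [-0.002, 0.725, 0.689, -0.003]
contact_force: [-7.7, 0.0, 16.2]
width: 0.003
gripper_force: 34.5
```

```bash
python3 look.py w5
```

```text
tcp dock [-0.0556  0.0532] 0.0314 toolyaw rel -0.002048673053112203 F [-7.7  0.  16.2] 13.8
```

{"api": "apply_moves", "payload": {"xyz": [[0,0.008,0],[0,0.008,0],[0,0.008,0],[0,0,0]], "rot": [[0,0,0],[0,0,0],[0,0,0],[0,0,0]], "hand": [-1,-1,-1,-1]}}

```text
clock: 14.35
position: [0.5822, 0.0612, 0.0313]
ee_rot: [-0.003, 0.725, 0.689, -0.003]
contact_force: [-7.9, -0.1, 15.4]
width: 0.0034
gripper_force: 34.6
```

{"api": "apply_moves", "payload": {"xyz": [[0,0.006,0],[0,0,0],[0,0,0]], "rot": [[0,0,0],[0,0,0],[0,0,0]], "hand": [-1,-1,-1]}}

```text
clock: 14.72
position: [0.5838, 0.0611, 0.0313]
ee_rot: [-0.003, 0.725, 0.689, -0.003]
contact_force: [-8.3, 0.2, 17.0]
width: 0.0031
gripper_force: 34.6
```

{"api": "apply_moves", "payload": {"xyz": [[0,0,0],[0,0,0],[0,0,0],[0,0,-0.15],[0,0,-0.15],[-0.17,-0.03,0],[-0.17,-0.02,0],[0,0,0]], "rot": [[0,0,0],[0,0,0],[0,0,0],[0,0,0],[0,0,0],[0,0,0],[0,0,0],[0,0,0]], "hand": [0.1,0.1,0.1,0.1,0.1,0.1,0.1,0.1]}}

```text
clock: 15.72
position: [0.5679, -0.0429, 0.1201]
ee_rot: [0.0, 0.726, 0.687, -0.001]
contact_force: [-0.3, -0.0, 0.1]
width: 0.0472
gripper_force: 0.0
```

```bash
python3 look.py w6
```

```text
tcp dock [-0.0582 -0.0515] 0.1201 toolyaw rel -0.006337867251186152 F [-0.3 -0.   0.1] 15.725
```

View pics/w6.png

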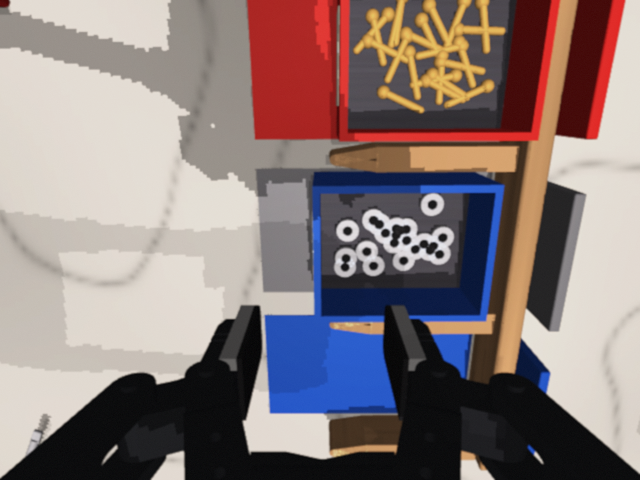

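The red bin's near edge runs from (341,137) to (538,137), up to the rail. The blue bin's front runs from (316,189) to (318,321).

```bash
python3 - <<'E'
from m import *
print("red",dk([(341,137),(538,137)],.05).round(4)); P=dk([(315,190),(317,321),(503,190)],.05);print("blue",P.round(4),P[:2].mean(0))
print("rail front z.04",dk([(548,140),(520,165)],.04).round(4),"sheet",dk([(256,138),(269,412)],0).round(4))
E
```

```text
tcp dock [-0.058  -0.0498] 0.12 toolyaw rel -0.005305318671181544 F [-0.7  0.4 -0.7] 15.775
red [[-0.0482  0.015 ]
 [ 0.0513  0.0146]]
blue [[-0.0616 -0.0121]
 [-0.0611 -0.0896]
 [ 0.0372 -0.0124]] [-0.06135135 -0.05081737]
rail front z.04 [[ 0.0619  0.0123]
 [ 0.049  -0.0008]] sheet [[-0.099   0.011 ]
 [-0.1002 -0.1976]]
```

{"api": "apply_moves", "payload": {"xyz": [[0,-0.005,0.1],[0,0,0.13],[0,0,0.065],[0,0,0],[0,0,0],[0,0,0],[0,0,0],[0,0,0]], "rot": [[0,0,0],[0,0,0],[0,0,0],[0,0,0],[0,0,0],[0,0,0],[0,0,0],[0,0,0]], "hand": [0.1,0.1,0.1,0.1,-0.6,-1,-1,-1], "force": 30}}

```text
clock: 16.82
position: [0.5669, -0.0395, 0.0328]
ee_rot: [0.0, 0.725, 0.689, 0.0]
contact_force: [-2.2, 1.2, 5.8]
width: 0.0032
gripper_force: 33.0
```

{"api": "apply_moves", "payload": {"xyz": [[0,0,0],[0,-0.03,0],[0,-0.06,0],[0,-0.06,0],[0,-0.06,0],[0,-0.06,0],[0,-0.06,0],[0,-0.07,0]], "rot": [[0,0,0],[0,0,0],[0,0,0],[0,0,0],[0,0,0],[0,0,0],[0,0,0],[0,0,0]], "hand": [-1,-1,-1,-1,-1,-1,-1,-1]}}

```text
clock: 17.82
position: [0.4498, -0.0344, 0.0328]
ee_rot: [0.003, 0.725, 0.689, 0.002]
contact_force: [3.7, -0.3, 3.4]
width: 0.003
gripper_force: 32.6
```

{"api": "apply_moves", "payload": {"xyz": [[-0.025,0,0],[-0.05,0,0],[-0.05,0,0],[-0.05,0,0],[-0.05,0,0],[-0.05,0,0],[-0.05,0,0],[-0.025,0,0]], "rot": [[0,0,0],[0,0,0],[0,0,0],[0,0,0],[0,0,0],[0,0,0],[0,0,0],[0,0,0]], "hand": [-1,-1,-1,-1,-1,-1,-1,-1]}}

```text
clock: 18.82
position: [0.442, -0.1378, 0.0328]
ee_rot: [-0.0, 0.726, 0.688, 0.001]
contact_force: [0.1, 7.6, 9.8]
width: 0.003
gripper_force: 33.7
```

```bash
python3 look.py w7
```

```text
tcp dock [-0.1794 -0.1525] 0.0328 toolyaw rel -0.0038098608899716155 F [0.1 7.6 9.8] 18.825
```

View pics/w7.png

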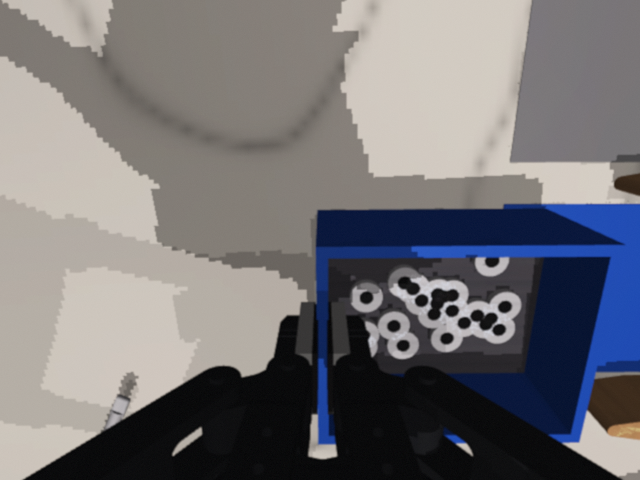

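The blue bin is held square, with its wall from (317,246) to (319,441). The screwdriver tip is at (125,385), on the bench to the left and clear.

```bash
python3 - <<'E'
from m import *
P=dk([(317,246),(319,442),(622,246)],.05);print(P.round(4), P[:2].mean(0))
print("driver tip",dk([(128,375)],.005),"sheet corner",dk([(640,371)],0))
E
```

```text
tcp dock [-0.1793 -0.1533] 0.0328 toolyaw rel -0.0034715013718182863 F [-0.4  3.3  9.8] 18.875
[[-0.1808 -0.1169]
 [-0.1805 -0.1969]
 [-0.0814 -0.1171]] [-0.18064397 -0.15689251]
driver tip [[-0.27472986 -0.19912154]] sheet corner [[-0.01866372 -0.20111887]]
```

{"api": "apply_moves", "payload": {"xyz": [[0.002,0.03,0],[0,0.06,0],[0,0.06,0],[0,0.06,0],[0,0.06,0],[0,0.06,0],[0,0.05,0],[0,0.03,0]], "rot": [[0,0,0],[0,0,0],[0,0,0],[0,0,0],[0,0,0],[0,0,0],[0,0,0],[0,0,0]], "hand": [-1,-1,-1,-1,-1,-1,-1,-1]}}

```text
clock: 19.92
position: [0.5618, -0.1439, 0.0328]
ee_rot: [-0.002, 0.725, 0.689, -0.002]
contact_force: [-10.1, 0.4, 14.0]
width: 0.0031
gripper_force: 34.2
```

{"api": "apply_moves", "payload": {"xyz": [[0,0.01,0],[0,0.008,0],[0,0.008,0],[0,0,0]], "rot": [[0,0,0],[0,0,0],[0,0,0],[0,0,0]], "hand": [-1,-1,-1,-1]}}

```text
clock: 20.42
position: [0.5692, -0.1443, 0.0328]
ee_rot: [-0.002, 0.725, 0.689, -0.002]
contact_force: [-6.9, 0.9, 12.3]
width: 0.0032
gripper_force: 33.9
```

```bash
python3 look.py w8
```

```text
tcp dock [-0.052  -0.1527] 0.0328 toolyaw rel -0.0017434826927556768 F [-6.9  0.9 12.3] 20.425
```

4.5 mm left before the bin is home.

{"api": "apply_moves", "payload": {"xyz": [[0,0.008,0],[0,0.008,0],[0,0,0],[0,0,0]], "rot": [[0,0,0],[0,0,0],[0,0,0],[0,0,0]], "hand": [-1,-1,-1,-1]}}

```text
clock: 20.98
position: [0.5739, -0.1445, 0.0329]
ee_rot: [-0.002, 0.725, 0.689, -0.002]
contact_force: [-7.6, -0.3, 11.7]
width: 0.0031
gripper_force: 33.8
```

{"api": "apply_moves", "payload": {"xyz": [[0,0,0],[0,0,0],[0,0,0],[0,0,-0.15],[0,0,-0.15],[0,-0.05,-0.1],[0,-0.1,-0.1],[0,0,0]], "rot": [[0,0,0],[0,0,0],[0,0,0],[0,0,0],[0,0,0],[0,0,0],[0,0,0],[0,0,0]], "hand": [0.1,0.1,0.1,0.1,0.1,0.1,0.1,0.1]}}

```text
clock: 21.98
position: [0.5322, -0.1428, 0.1841]
ee_rot: [0.002, 0.725, 0.689, 0.001]
contact_force: [0.2, -0.3, 0.3]
width: 0.047
gripper_force: 0.0
```

```bash
python3 look.py w9
```

```text
tcp dock [-0.089 -0.153] 0.1841 toolyaw rel -0.0026822611329329338 F [ 0.2 -0.3  0.3] 21.975
```

View pics/w9.png

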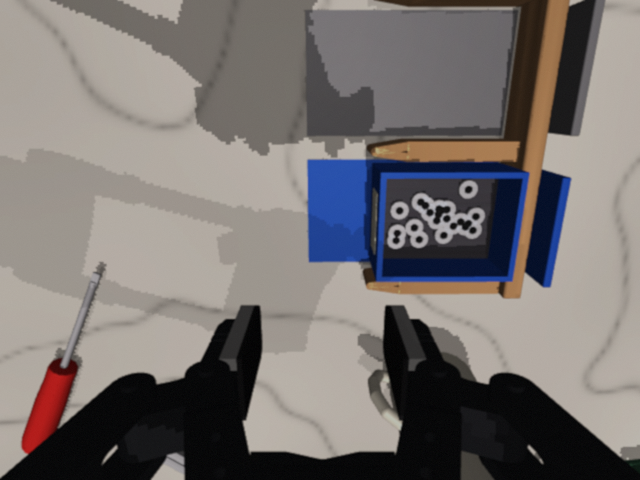

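The blue bin's top corners are at (381,173), (526,173), (516,280) and (380,280), against the rail. I'll check the numbers.

```bash
python3 - <<'E'
from m import *
P=dk([(381,174),(380,280),(527,174),(516,280)],.05);print(P.round(4),P.mean(0)); print("sheet",dk([(308,160),(308,262)],0).round(4))
E
```

```text
tcp dock [-0.0886 -0.1529] 0.1827 toolyaw rel -0.0025912647286952945 F [-0.1 -0.5 -0.2] 22.025
[[-0.0486 -0.1169]
 [-0.0459 -0.1944]
 [ 0.0496 -0.1171]
 [ 0.0536 -0.1946]] [ 0.00220131 -0.15572502]
sheet [[-0.0991 -0.1138]
 [-0.1001 -0.1996]]
```

```bash
python3 -c "
from rig import job;print(job.sign_off())"
```

```text
the job is handed in; nothing more can be done
None
```

The red and blue bins are swapped and the job is handed in at about 22 s of the 72 s allowed; by my camera measurements each bin sits within about 3 mm of home in its own bay, and I saw no bystander touched, but the sign-off returned no verdict.

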